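Find the loose gearbox bolt and hold its cap open

TASK

Clear the two tins off the top of the gearbox into empty cells of the divided crate, upright and one per cell. Then tap all three bolts on the gearbox from above, firmly enough to tell, in order from the left one (+y, the robot's left) to the right one, to find the loose one, which sinks under the tap; lift only the cap that lies next to the loose bolt, about 30 degrees or more, and finish still holding it open with the gripper so that a workmate can reach the lock nut. Leave the other caps shut and everything else where it is.

Things in the scene. Friction and masses are not known exactly. Their poses are not given: they have to be found in the camera images.
- gearbox: A grey gearbox fixed to the bench, 190 mm (x) by 360 mm (y), flat top 100 mm above the bench. Origin: centre of its underside; its x points away from the robot, y to the left, z up. Along its top, at y = +110 (left), 0 (middle) and -110 mm (right), are stations 1, 2, 3: a hinged cap on the robot side and, 30 mm beyond its far edge, a hexagon bolt centred at x = +55 mm.
- bolt_1_top (a point): Centre of the top of the left bolt: a steel hexagon head 27 mm across, 12 mm thick, its top 26 mm above the gearbox top (126 mm above the bench).
- bolt_2_top (a point): Centre of the top of the middle bolt: a steel hexagon head 27 mm across, 12 mm thick, its top 26 mm above the gearbox top (126 mm above the bench).
- bolt_3_top (a point): Centre of the top of the right bolt: a steel hexagon head 27 mm across, 12 mm thick, its top 26 mm above the gearbox top (126 mm above the bench).
- bolt_1 (a joint): How far the left bolt has sunk, m (0 to 0.006). All three start at 0 and look alike. A tight bolt does not sink; the one loose bolt gives way at about 4 N, sinks 6 mm and stays down. Which one is loose changes from run to run.
- bolt_2 (a joint): How far the middle bolt has sunk, m (0 to 0.006). All three start at 0 and look alike. A tight bolt does not sink; the one loose bolt gives way at about 4 N, sinks 6 mm and stays down. Which one is loose changes from run to run.
- bolt_3 (a joint): How far the right bolt has sunk, m (0 to 0.006). All three start at 0 and look alike. A tight bolt does not sink; the one loose bolt gives way at about 4 N, sinks 6 mm and stays down. Which one is loose changes from run to run.
- cap_1_tab (a point): Middle of the top of the upright lifting tab on the left cap. The tab is 12 mm thick (gearbox y), 22 mm long (gearbox x) and rises 32 mm above the cap plate; its top is 149 mm above the bench when shut. The aluminium cap is 66 mm long (x), 56 mm wide (y), 6 mm thick and closes a port with a brass lock nut in it.
- cap_1 (a joint): Opening angle of the left cap, rad: 0 shut, grows as its far edge rises and swings back towards the robot; limit 1.3. It weighs 120 g and falls shut (weight and a weak spring) if let go. Its hinge line runs along gearbox y: with the cap shut, 46 mm back (gearbox -x) from the cap_1_tab point and 37 mm below it.
- cap_2_tab (a point): Middle of the top of the upright lifting tab on the middle cap. The tab is 12 mm thick (gearbox y), 22 mm long (gearbox x) and rises 32 mm above the cap plate; its top is 149 mm above the bench when shut. The aluminium cap is 66 mm long (x), 56 mm wide (y), 6 mm thick and closes a port with a brass lock nut in it.
- cap_2 (a joint): Opening angle of the middle cap, rad: 0 shut, grows as its far edge rises and swings back towards the robot; limit 1.3. It weighs 120 g and falls shut (weight and a weak spring) if let go. Its hinge line runs along gearbox y: with the cap shut, 46 mm back (gearbox -x) from the cap_2_tab point and 37 mm below it.
- cap_3_tab (a point): Middle of the top of the upright lifting tab on the right cap. The tab is 12 mm thick (gearbox y), 22 mm long (gearbox x) and rises 32 mm above the cap plate; its top is 149 mm above the bench when shut. The aluminium cap is 66 mm long (x), 56 mm wide (y), 6 mm thick and closes a port with a brass lock nut in it.
- cap_3 (a joint): Opening angle of the right cap, rad: 0 shut, grows as its far edge rises and swings back towards the robot; limit 1.3. It weighs 120 g and falls shut (weight and a weak spring) if let go. Its hinge line runs along gearbox y: with the cap shut, 46 mm back (gearbox -x) from the cap_3_tab point and 37 mm below it.
- tin_a: A closed steel tin with a white band, 50 mm across, 85 mm tall, 0.14 to 0.28 kg, standing on the gearbox top between the left and middle bolts, 55 mm from each (within 6 mm). Origin: centre of its underside
- tin_b: The same kind of tin, standing between the middle and right bolts.
- crate: An open plywood crate fixed to the bench, 165 mm square, 45 mm high, floor and walls 5 mm thick, with a cross divider making four cells about 75 mm square, centred 40 mm from the middle in x and y. Origin: centre of its underside; axes along its sides
- tin_c: A third tin, the same as tin_a, already standing in one cell of the crate (the cell at crate x = +40 mm, y = -40 mm). Leave it alone.
- bearing: A small steel bearing ring, 40 mm across, 12 mm high, lying on the gearbox top on the robot side of the caps, at y = +55 mm between caps 1 and 2. Origin: centre of its underside. Leave it alone.
- hammer: A hammer lying on the bench to the left of the gearbox, along its own x. Leave it alone.
- oil_bottle: A grey oil bottle, 60 mm across, 160 mm tall, standing to the left. Origin: centre of its underside. Leave it alone.
- socket: A steel socket, 32 mm across, 38 mm high, standing on the bench beyond the crate. Origin: centre of its underside. Leave it alone.

How it is judged:
On the way, in this order (a step that is already met when the one before it is completed fails the run):
1. both tins stand upright and released in cells of the crate, one per cell (x of tin_a in the frame of crate between -0.078 and 0.078 m and y of tin_a in the frame of crate between -0.078 and 0.078 m and z of each of tin_a, tin_b in the frame of crate below 0.012 m and angle between each of tin_a, tin_b's own z axis and vertical below 0.15 rad and contact force between each of tin_a, tin_b and the fingers below 0.1 N and linear speed of each of tin_a, tin_b below 0.05 m/s and x of tin_b in the frame of crate between -0.078 and 0.078 m and y of tin_b in the frame of crate between -0.078 and 0.078 m and horizontal distance between tin_a and tin_b above 0.05 m), for 0.2 s.
2. the left bolt is tapped with the fingers (over 1.5 N) (contact force between the fingers and bolt_1 above 1.5 N), for 0.02 s.
3. the middle bolt is tapped with the fingers (over 1.5 N) (contact force between the fingers and bolt_2 above 1.5 N), for 0.02 s.
4. the right bolt is tapped with the fingers (over 1.5 N) (contact force between the fingers and bolt_3 above 1.5 N), for 0.02 s.
At the end, for the whole second after the job is handed in: Both tins stand upright (within 0.15 rad), released, on the floor of separate cells of the crate; the loose bolt has sunk over 3.5 mm; the cap beside it is open more than 0.45 rad (26 degrees) and is held by the fingers (over 0.3 N); the other two caps are shut (under 0.2 rad) (all of step 1 and ((value of joint bolt_1 above 0.0035 m and value of joint cap_1 above 0.45 rad and contact force between the fingers and cap_1 above 0.3 N and value of joint each of cap_2, cap_3 below 0.2 rad) or (value of joint bolt_2 above 0.0035 m and value of joint cap_2 above 0.45 rad and contact force between the fingers and cap_2 above 0.3 N and value of joint each of cap_1, cap_3 below 0.2 rad) or (value of joint bolt_3 above 0.0035 m and value of joint cap_3 above 0.45 rad and contact force between the fingers and cap_3 above 0.3 N and value of joint each of cap_1, cap_2 below 0.2 rad))); the arm keeps its last pose, push and grip.
It fails at once if a cap is lifted (over 0.25 rad) although the bolt next to it has not sunk ((value of joint cap_1 above 0.25 rad and value of joint bolt_1 below 0.003 m) or (value of joint cap_2 above 0.25 rad and value of joint bolt_2 below 0.003 m) or (value of joint cap_3 above 0.25 rad and value of joint bolt_3 below 0.003 m)).
It fails at once if a bystander (third tin, bearing, hammer, oil bottle, socket) is moved by more than 40 mm (distance of any of tin_c, bearing, hammer, oil_bottle, socket from where it was at the start of the episode above 0.04 m).
It also fails if it takes over 72 s, if anything falls off the work surface, if the arm or the gripper's body presses on something with over 40 N, if the wrist force passes 120 N, or if a joint passes its speed limit or range.

ROBOT

A 6-joint arm with a two-finger parallel gripper is mounted at the origin on the work surface. World frame = base frame: x ahead of the robot, y to its left, z up, the work surface at z = 0. Lengths are in m, angles in rad, forces in N, time in s.
With the tool pointing down it reaches from about 0.2 to 0.875 m from the base axis. Payload 3.4 kg.
Tool frame: the origin (TCP) lies between the finger pads; the fingertips stand 25 mm ahead of it and the grasp point (between the pads) lies 6 mm ahead of it (r.nose_length is the z of the fingertips in the tool frame, in m); z points along the fingers, y is the line along which they close (so a half turn about z gives the same grasp; the last joint's range is limited). The gripper opens to 94 mm and grips with 3 to 60 N. Pads are 16 mm wide; open, the fingers measure 119 mm over their backs; the gripper's body (75 mm by 177 mm) begins 78 mm behind the grasp point.
Start: joints at [-1.431, 0.276, 1.505, -0, 1.361, -0.121], TCP at [0.148, -0.556, 0.23] pointing down, gripper open.
Joint ranges: [-2.89, 2.89], [-0.75, 2.08], [0.22, 2.7], [-1.18, 4.32], [0.11, 2.71], [-2.7, 2.7]. Speed limits (rad/s): [2.57, 2.57, 3.14, 3.14, 3.14, 3.14].

INTERFACE

Orientations are given as a unit quaternion [w, x, y, z].
In Python, from plant import r, gripper_to, inverse_kinematics, vision, models, telemetry gives the robot as it stands. Calls block until the motion is done:
- r.move_to(position, orientation): joint-space move of the TCP to a pose.
- r.move_l(position, rot=None, vel=0.15, guard=None): straight line of the TCP; rot=None keeps the orientation; vel is the mean speed in m/s. With guard (N) it stops when the force on the tool has changed by that much, and returns True; else False.
- r.movej(angles): joint-space move.
- gripper_to(opening, f_grip=None): finger opening in m; f_grip is the grip in N (None keeps the last); returns when the fingers have stopped.
- r.hold(seconds).
- inverse_kinematics(position, orientation): joint angles nearest the present ones, or None.
- vision.snapshot(name): name is "side" or "top" or "wrist"; returns the picture (480x640x3 uint8, red, green, blue); there is no depth.
- vision.get_calibration(name): a dict with "fx", "fy", "cx", "cy" (pixels), "D" ([k1, k2, p1, p2, k3] as OpenCV has them; the pictures are not rectified), "position" and "orientation" of the camera in the world. Camera axes: x right, y down, z forward; pixel columns grow to the right and rows downward; lengths in m; the calibration is good to about 2 mm. A picture is of the moment at which its call begins: read the wrist's pose just before it. get_calibration takes no time and is no camera call; for the wrist camera it gives the pose at the moment of the call.
A pose or a line that the arm cannot do raises r.PlanningError and nothing moves.
- r.sign_off(): hands the job in; it is judged then, once.
Trained networks look in the newest picture that a camera, given by its name, has taken for a name from the list of things; names that differ only in an ending like _2 or _b are one class to them, and where a whole thing is asked for, a point or a joint stands for the part that bears it (a point fixed in the world has none). Each returns a list of dicts, best first, with "score" (0 to 1); they miss things now and then, are a little off and sometimes report something else, mostly with a low value. They report only what shows in the picture. A call takes as long as a camera call.
- models.boxes_of(thing, camera): "at" ([x, y, z] in m, in world coordinates, good to about 4 mm: the middle of the surface that is visible of it).
- models.regions_of(thing, camera): "pixels" (480x640 bool, what is visible of it).
- models.mark_of(thing, camera): "at" ([x, y, z] in m, in world coordinates, good to about 4 mm: a listed point, or the origin of a listed thing).
Readings, each from a call of its own:
- telemetry.current_t(): time.
- telemetry.current_joints(): joint angles.
- telemetry.current_dq(): joint speeds.
- telemetry.current_joint_efforts(): joint torques, N m.
- telemetry.current_ee_pos(): TCP position.
- telemetry.current_tool_rot(): TCP orientation.
- telemetry.current_wrist_force(): force on the tool from outside, world axes, zero at the start.
- telemetry.current_torque(): the same for the moment, N m.
- telemetry.current_opening(): finger opening in m.
- telemetry.current_finger_force(): force on a finger pad.
Only numpy, scipy, OpenCV 4.12 (cv2) and the standard library are available. Lean on these libraries where they do the work, as an engineer would, in place of code of your own. Each camera call takes 0.05 s, during which the arm holds its last target. There are 200 camera calls.

## Working session

There is one attempt and no reset: what is moved stays moved. The work goes in short steps, each a Python script; the robot and the scene stay as the last script left them, time stands still between calls to the robot, and variables do not carry over. Pictures are saved under pics/ and viewed, at most 10 in all, crops included, and the job is handed in when it is done.

```bash
ls; mkdir -p pics; python3 - <<'E'
from plant import r, gripper_to, inverse_kinematics, vision, models, telemetry
import cv2,numpy as np
for c in ("top","side"):
    im=vision.snapshot(c); cv2.imwrite(f"pics/{c}0.png",im[:,:,::-1])
    for n in ["gearbox","crate","bolt_1_top","cap_1_tab","tin_a","bearing","oil_bottle","hammer","socket"]:
        for d in models.mark_of(n,c)[:5]: print(c,n,np.round(d["at"],3),round(d["score"],2))
print(telemetry.current_t(), telemetry.current_tool_rot())
E
```

```text
pics
top gearbox [ 0.569  0.128 -0.001] 0.91
top gearbox [0.6   0.004 0.121] 0.56
top crate [ 0.536 -0.35  -0.004] 0.65
top bolt_1_top [0.551 0.013 0.147] 0.64
top bolt_1_top [0.64  0.221 0.126] 0.57
top cap_1_tab [0.594 0.228 0.146] 0.93
top tin_a [0.626 0.17  0.098] 0.75
top tin_a [ 0.576 -0.388  0.012] 0.64
top tin_a [0.608 0.064 0.098] 0.59
top bearing [0.508 0.19  0.1  ] 0.58
top oil_bottle [ 0.416  0.442 -0.003] 0.59
top oil_bottle [0.63  0.167 0.101] 0.47
top hammer [ 0.618  0.474 -0.002] 0.8
top hammer [0.572 0.124 0.149] 0.58
top socket [ 0.77  -0.212 -0.   ] 0.74
side gearbox [0.648 0.221 0.123] 0.69
side gearbox [ 0.568  0.125 -0.002] 0.64
side crate [ 0.539 -0.346  0.002] 0.64
side bolt_1_top [0.646 0.22  0.122] 0.52
side cap_1_tab [0.592 0.23  0.146] 0.85
side cap_1_tab [0.613 0.478 0.   ] 0.66
side tin_a [ 0.572 -0.391  0.01 ] 0.88
side tin_a [0.614 0.062 0.097] 0.81
side bearing [0.514 0.19  0.1  ] 0.82
side bearing [0.622 0.111 0.128] 0.5
side oil_bottle [0.419 0.443 0.003] 0.82
side hammer [0.613 0.476 0.001] 0.89
side hammer [ 0.573 -0.39   0.01 ] 0.17
side socket [ 0.419  0.442 -0.001] 0.74
side socket [ 0.774 -0.207 -0.001] 0.71
1.0 [7.04390420e-05 9.91509569e-01 1.30033722e-01 7.35472369e-06]
```

View pics/top0.png

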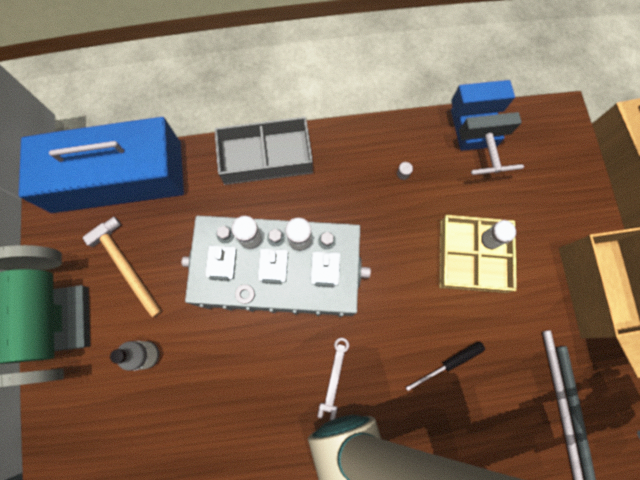

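View pics/side0.png

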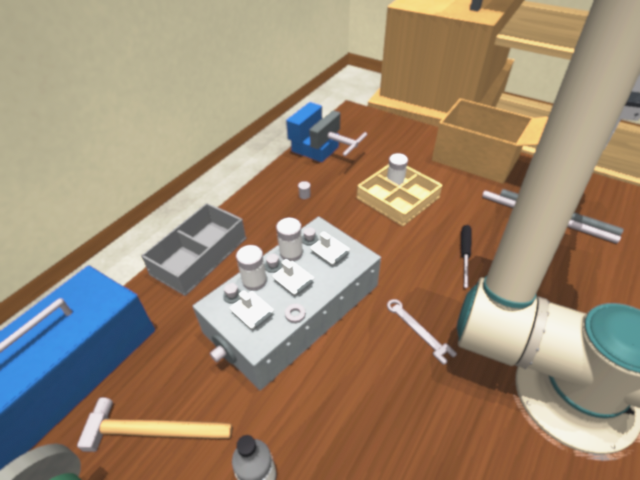

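```bash
python3 - <<'E'
from plant import r, gripper_to, inverse_kinematics, vision, models, telemetry
import numpy as np
for c in ("top","side"):
    for n in ["bolt_1_top","bolt_2_top","bolt_3_top","cap_1_tab","cap_2_tab","cap_3_tab","tin_b","crate"]:
        for d in models.mark_of(n,c)[:5]: print(c,n,np.round(d["at"],3),round(d["score"],2))
    k=vision.get_calibration(c);print({a:np.round(b,4) for a,b in k.items()})
    m=models.regions_of("crate",c)
    for d in m[:2]:
        ys,xs=np.nonzero(d["pixels"]);print(d["score"],xs.min(),xs.max(),ys.min(),ys.max(),len(xs))
E
```

```text
top bolt_1_top [0.551 0.013 0.147] 0.64
top bolt_1_top [0.64  0.221 0.126] 0.57
top bolt_2_top [0.618 0.112 0.128] 0.57
top bolt_3_top [0.569 0.128 0.002] 0.55
top bolt_3_top [0.599 0.003 0.121] 0.44
top cap_1_tab [0.594 0.228 0.146] 0.93
top cap_2_tab [0.572 0.12  0.15 ] 0.68
top cap_3_tab [0.549 0.014 0.148] 0.86
top tin_b [0.626 0.17  0.098] 0.75
top tin_b [ 0.576 -0.388  0.012] 0.64
top tin_b [0.608 0.064 0.098] 0.59
top crate [ 0.536 -0.35  -0.004] 0.65
{'fx': np.float64(436.4583), 'fy': np.float64(436.4583), 'cx': np.float64(318.1496), 'cy': np.float64(242.9671), 'D': array([-0.0724,  0.    ,  0.    ,  0.    ,  0.    ]), 'position': array([0.3866, 0.0602, 1.0141]), 'orientation': array([ 0.073 , -0.6527,  0.7488, -0.0887])}
0.61 439 516 215 293 4812
side bolt_1_top [0.646 0.22  0.122] 0.52
side bolt_2_top [0.614 0.477 0.   ] 0.7
side bolt_2_top [0.619 0.111 0.128] 0.64
side bolt_3_top [0.6   0.002 0.127] 0.59
side bolt_3_top [0.633 0.169 0.097] 0.35
side cap_1_tab [0.592 0.23  0.146] 0.85
side cap_1_tab [0.613 0.478 0.   ] 0.66
side cap_2_tab [0.569 0.121 0.146] 0.74
side cap_2_tab [0.417 0.44  0.002] 0.29
side cap_3_tab [0.551 0.017 0.144] 0.71
side tin_b [ 0.572 -0.391  0.01 ] 0.88
side tin_b [0.614 0.062 0.097] 0.81
side crate [ 0.539 -0.346  0.002] 0.64
{'fx': np.float64(439.167), 'fy': np.float64(439.167), 'cx': np.float64(319.2026), 'cy': np.float64(250.5051), 'D': array([0.0231, 0.    , 0.    , 0.    , 0.    ]), 'position': array([0.195 , 0.571 , 0.8114]), 'orientation': array([ 0.1119, -0.2615,  0.893 , -0.3488])}
0.77 357 441 166 224 2890
```

```bash
cat > h.py <<'E'
from plant import r, gripper_to, inverse_kinematics, vision, models, telemetry
import numpy as np
from scipy.spatial.transform import Rotation as R
def quat(yaw,tilt=0,gy=None):
    """tool down, tool x at yaw; then tilt (rad) about horizontal axis gy"""
    o=R.from_matrix(np.array([[np.cos(yaw),np.sin(yaw),0],[np.sin(yaw),-np.cos(yaw),0],[0,0,-1]]))
    if tilt: o=R.from_rotvec(np.array(gy)*tilt)*o
    q=o.as_quat(); return [q[3],q[0],q[1],q[2]]
GY=-0.198; GO=np.array([0.567,0.1235])
def g2w(x,y): c,s=np.cos(GY),np.sin(GY); return GO+[c*x-s*y,s*x+c*y]
E
python3 - <<'E'
from h import *
import cv2
from scipy.optimize import minimize
vis=[]
for c in ("top","side"):
    k=vision.get_calibration(c); m=models.regions_of("crate",c)[0]["pixels"]
    t=np.zeros(m.shape,bool)
    for d in models.regions_of("tin_c",c): t|=d["pixels"]
    o=k["orientation"]; Rc=R.from_quat([o[1],o[2],o[3],o[0]]).inv()
    K=np.array([[k["fx"],0,k["cx"]],[0,k["fy"],k["cy"]],[0,0,1]])
    vis.append((m,t,Rc.as_rotvec(),-Rc.apply(k["position"]),K,np.array(k["D"])))
h=.0825
B=np.array([[a*h,b*h,z] for a in(-1,1) for b in(-1,1) for z in(0,.045)])
def cost(p):
    P=R.from_euler("z",p[2]).apply(B)+[p[0],p[1],0]; e=0
    for m,t,rv,tv,K,D in vis:
        px=cv2.projectPoints(P,rv,tv,K,D)[0][:,0]
        f=np.zeros(m.shape,np.uint8)
        cv2.fillConvexPoly(f,np.round(cv2.convexHull(px.astype(np.float32))*16).astype(np.int32),1,lineType=8,shift=4)
        e+=((f>0)^m)[~t].sum()
    return e
best=min((minimize(cost,[.5375,-.348,y],method="Nelder-Mead",options=dict(initial_simplex=[[.5375,-.348,y],[.5475,-.348,y],[.5375,-.338,y],[.5375,-.348,y+.1]])) for y in(-.2,-.1,0,.1)),key=lambda s:s.fun)
print(best.x,best.fun)
for i in(1,2,3):
  w=g2w(55,0) if 0 else g2w(.055,.11*(2-i)); w2=g2w(.006,.11*(2-i)); print(i,w,w2)
# IK checks for lid
gy=[-np.sin(GY),np.cos(GY),0]
for i in(1,2,3):
  for yaw in (GY,GY+np.pi):
   for th in (0,.35,.7):
    tabx=.006; hx=np.array([*g2w(tabx-.046,.11*(2-i)),.112])
    rel=np.array([.046*np.cos(GY),.046*np.sin(GY),.141+.006-.112])
    p=hx+R.from_rotvec(np.array(gy)*-th).apply(rel)
    for f in (1,.5,0):
      q=inverse_kinematics(list(p),quat(yaw,-th*f,gy)); print(i,round(yaw,2),th,f,None if q is None else np.round(q,2))
E
```

```text
[ 0.53852622 -0.3446256  -0.21982314] 461.0
1 [0.64256338 0.22053183] [0.59452074 0.23017056]
2 [0.62092541 0.11268102] [0.57288277 0.12231975]
3 [0.59928744 0.0048302 ] [0.5512448  0.01446893]
1 -0.2 0 1 [ 0.26  0.42  1.49 -0.    1.23  2.03]
1 -0.2 0 0.5 [ 0.26  0.42  1.49 -0.    1.23  2.03]
1 -0.2 0 0 [ 0.26  0.42  1.49 -0.    1.23  2.03]
1 -0.2 0.35 1 [ 0.38  0.27  1.76 -0.26  0.83  2.3 ]
1 -0.2 0.35 0.5 [ 0.32  0.32  1.63 -0.1   1.04  2.13]
1 -0.2 0.35 0 [ 0.27  0.39  1.5  -0.    1.24  2.04]
1 -0.2 0.7 1 None
1 -0.2 0.7 0.5 [ 0.4   0.24  1.77 -0.26  0.85  2.32]
1 -0.2 0.7 0 [ 0.28  0.37  1.53 -0.    1.25  2.05]
1 2.94 0 1 [ 0.26  0.42  1.49 -0.    1.23 -1.11]
1 2.94 0 0.5 [ 0.26  0.42  1.49 -0.    1.23 -1.11]
1 2.94 0 0 [ 0.26  0.42  1.49 -0.    1.23 -1.11]
1 2.94 0.35 1 [ 0.38  0.27  1.76 -0.26  0.83 -0.85]
1 2.94 0.35 0.5 [ 0.32  0.32  1.63 -0.1   1.04 -1.01]
1 2.94 0.35 0 [ 0.27  0.39  1.5  -0.    1.24 -1.1 ]
1 2.94 0.7 1 [ 0.55  0.21  2.01 -0.94  0.57 -0.1 ]
1 2.94 0.7 0.5 [ 0.4   0.24  1.77 -0.26  0.85 -0.83]
1 2.94 0.7 0 [ 0.28  0.37  1.53 -0.    1.25 -1.09]
2 -0.2 0 1 [ 0.
[... 1099 characters left out ...]
  0.19  1.83 -0.02  0.95  1.7 ]
3 -0.2 0.35 0 [-0.1   0.27  1.7  -0.    1.18  1.67]
3 -0.2 0.7 1 [-0.01  0.01  2.27 -0.61  0.21  2.32]
3 -0.2 0.7 0.5 [-0.06  0.08  1.99 -0.07  0.73  1.75]
3 -0.2 0.7 0 [-0.09  0.24  1.72 -0.    1.18  1.68]
3 2.94 0 1 [-0.1   0.3   1.69 -0.    1.15 -1.47]
3 2.94 0 0.5 [-0.1   0.3   1.69 -0.    1.15 -1.47]
3 2.94 0 0 [-0.1   0.3   1.69 -0.    1.15 -1.47]
3 2.94 0.35 1 [-0.07  0.12  1.97 -0.07  0.71 -1.4 ]
3 2.94 0.35 0.5 [-0.08  0.19  1.83 -0.02  0.95 -1.44]
3 2.94 0.35 0 [-0.1   0.27  1.7  -0.    1.18 -1.47]
3 2.94 0.7 1 [-0.01  0.01  2.27 -0.61  0.21 -0.82]
3 2.94 0.7 0.5 [-0.06  0.08  1.99 -0.07  0.73 -1.39]
3 2.94 0.7 0 [-0.09  0.24  1.72 -0.    1.18 -1.47]
```

```bash
cat >> h.py <<'E'
CY=-0.22; CO=np.array([0.5385,-0.3446])
def c2w(x,y): c,s=np.cos(CY),np.sin(CY); return CO+[c*x-s*y,s*x+c*y]
def st(t): print(t,np.round(telemetry.current_ee_pos(),4),"open",round(telemetry.current_opening(),4),"F",np.round(telemetry.current_wrist_force(),1),"t",round(telemetry.current_t(),2))
def tin(xy,cell):
    q=quat(GY); a,b=xy
    gripper_to(.094,25); r.move_to([a,b,.28],q)
    r.move_l([a,b,.171],vel=.12); gripper_to(.03,25); st("grip")
    r.move_l([a,b,.28],vel=.15); st("lifted")
    c,d=c2w(*cell); r.move_l([c,d,.28],rot=quat(CY),vel=.3)
    r.move_l([c,d,.10],vel=.15); hit=r.move_l([c,d,.0765],vel=.04,guard=8); st(f"down {hit}")
    gripper_to(.064); st("rel"); r.move_l([c,d,.20],vel=.15)
E
python3 - <<'E'
from h import *
import cv2
tin([.611,.0615],(-.04,-.04))
im=vision.snapshot("wrist"); cv2.imwrite("pics/w1.png",im[:,:,::-1])
for c in("top","side"):
  vision.snapshot(c)
  for d in models.mark_of("tin_a",c): print(c,np.round(d["at"],3),round(d["score"],2))
  for d in models.mark_of("crate",c): print(c,np.round(d["at"],3),round(d["score"],2))
E
```

```text
grip [0.611  0.0616 0.171 ] open 0.0494 F [0.7 0.1 0.3] t 6.86
lifted [0.6103 0.0615 0.2788] open 0.0497 F [ 0.4  0.1 -2.2] t 7.73
down True [ 0.4902 -0.3743  0.0759] open 0.0498 F [-0.9  0.7  3.5] t 11.34
rel [ 0.4895 -0.3736  0.0749] open 0.0639 F [-0.1  0.3  0.1] t 11.8
top [0.626 0.169 0.098] 0.95
top [ 0.489 -0.376  0.004] 0.86
top [ 0.576 -0.392  0.007] 0.83
top [ 0.541 -0.348 -0.003] 0.78
top [0.573 0.127 0.15 ] 0.47
side [0.63  0.166 0.095] 0.97
side [ 0.573 -0.392  0.009] 0.89
side [ 0.49  -0.372  0.002] 0.66
side [ 0.535 -0.347  0.002] 0.79
```

View pics/w1.png

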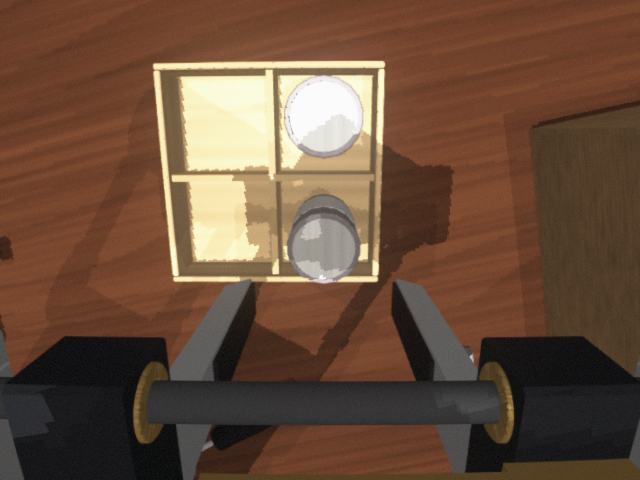

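The wrist picture shows the first tin upright in the lower-right cell (about 322,245), tin_c above it (324,115), and the crate square to the tool. Next come the second tin and then the taps.

```bash
python3 - <<'E'
from h import *
import cv2,sys
tin([.628,.168],(-.04,.04))
im=vision.snapshot("wrist"); cv2.imwrite("pics/w2.png",im[:,:,::-1])
pts=[]
vision.snapshot("top")
for c in("top","side"):
  vision.snapshot(c)
  for n in("tin_a","crate","bolt_1_top","bolt_2_top","bolt_3_top","cap_1_tab","cap_2_tab","cap_3_tab"):
    for d in models.mark_of(n,c)[:3]: print(c,n,np.round(d["at"],3),round(d["score"],2))
E
```

```text
grip [0.628 0.168 0.171] open 0.0494 F [ 0.  -0.   0.3] t 17.63
lifted [0.6274 0.1679 0.2788] open 0.05 F [-0.7  0.6 -2.3] t 18.51
down True [ 0.5076 -0.2963  0.0759] open 0.0496 F [ 0.1 -0.   3.5] t 22.22
rel [ 0.5067 -0.2956  0.0748] open 0.0642 F [ 0.3 -0.4 -0.3] t 22.68
top tin_a [ 0.489 -0.372  0.003] 0.83
top tin_a [ 0.509 -0.298  0.007] 0.69
top crate [ 0.542 -0.347 -0.004] 0.59
top bolt_1_top [0.64  0.22  0.126] 0.46
top bolt_2_top [0.618 0.112 0.126] 0.65
top bolt_3_top [0.599 0.002 0.123] 0.47
top cap_1_tab [0.595 0.229 0.149] 0.8
top cap_2_tab [0.572 0.123 0.147] 0.95
top cap_3_tab [0.549 0.013 0.145] 0.64
side tin_a [ 0.574 -0.394  0.008] 0.83
side tin_a [ 0.491 -0.375  0.004] 0.64
side tin_a [ 0.513 -0.292  0.003] 0.63
side crate [ 0.537 -0.35   0.   ] 0.78
side bolt_1_top [0.552 0.021 0.145] 0.74
side bolt_1_top [0.643 0.222 0.124] 0.56
side bolt_2_top [0.62  0.113 0.125] 0.68
side bolt_3_top [0.599 0.004 0.128] 0.43
side cap_1_tab [0.594 0.232 0.146] 0.82
side cap_1_tab [ 0.573 -0.392  0.009] 0.32
side cap_2_tab [0.571 0.122 0.148] 0.87
side cap_3_tab [0.551 0.019 0.142] 0.69
```

View pics/w2.png

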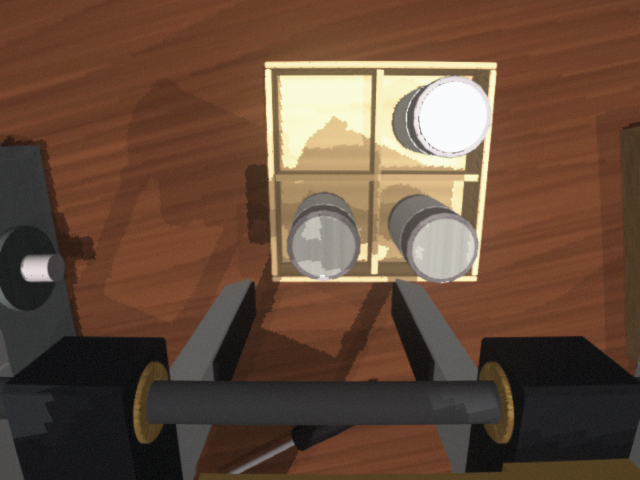

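Both tins stand in separate cells (about 323,245 and 440,245). Next, the taps from left to right.

```bash
python3 - <<'E'
from h import *
q=quat(GY+np.pi); r.move_l([*telemetry.current_ee_pos()[:2],.25],vel=.2)
gripper_to(0.0,20)
for i,(x,y) in enumerate([(.642,.2205),(.6195,.112),(.5993,.0035)]):
    r.move_to([x,y,.21],q); r.move_l([x,y,.160],vel=.1)
    h=r.move_l([x,y,.140],vel=.02,guard=9); st(f"bolt{i+1} {h}")
    r.hold(.1); st("  held")
    r.move_l([x,y,.21],vel=.1)
vision.snapshot("side")
for n in("bolt_1_top","bolt_2_top","bolt_3_top"):
    for d in models.mark_of(n,"side")[:2]: print(n,np.round(d["at"],4),round(d["score"],2))
E
```

```text
bolt1 True [0.6421 0.2205 0.1507] open 0.0004 F [-0.6 -0.2  3.7] t 29.32
  held [0.6421 0.2205 0.1508] open 0.0004 F [-1.1 -0.5  4.9] t 29.42
bolt2 True [0.6196 0.1119 0.1453] open 0.0006 F [-0.6 -0.3  3.5] t 32.08
  held [0.6196 0.112  0.1452] open -0.0 F [-0.6 -0.8  5.1] t 32.18
bolt3 True [0.5994 0.0034 0.1507] open 0.0002 F [-1.1  0.3  4.1] t 34.74
  held [0.5994 0.0034 0.1508] open 0.0003 F [-0.5  0.8  5.5] t 34.84
bolt_1_top [ 0.5362 -0.3445  0.0008] 0.72
bolt_1_top [0.6447 0.2221 0.1253] 0.49
bolt_2_top [0.6204 0.115  0.1203] 0.53
bolt_3_top [0.6042 0.0008 0.1246] 0.67
bolt_3_top [ 0.6151  0.4797 -0.0009] 0.55
```

Bolt 2 sank, with contact 5.5 mm lower than the other two, so the middle cap is the one to lift.

```bash
python3 - <<'E'
from h import *
import cv2
gy=np.array([-np.sin(GY),np.cos(GY),0]); gx=np.array([np.cos(GY),np.sin(GY),0]); Z=np.array([0,0,1.])
tab=np.array([.5715,.122]); hinge=np.array([*tab,.112])-.046*gx
def pose(th,f=.65):
    g=hinge+R.from_rotvec(-th*gy).apply(.046*gx+.029*Z)
    up=R.from_rotvec(-th*f*gy).apply(Z)
    return list(g+.006*up),quat(GY+np.pi,-th*f,gy)
for th in np.linspace(0,.75,6):
    assert inverse_kinematics(*pose(th)) is not None,th
p,q=pose(0)
gripper_to(.045,20); r.move_to([p[0],p[1],.21],q)
h=r.move_l(p,vel=.06,guard=6); st(f"at tab {h}")
if not h:
    gripper_to(0.0,20); st("grip")
    for th in np.arange(.075,.76,.075):
        r.move_l(*pose(th),vel=.05)
    st("lifted"); print(telemetry.current_finger_force(),telemetry.current_torque())
cv2.imwrite("pics/s2.png",vision.snapshot("side")[:,:,::-1])
E
```

```text
at tab False [0.5718 0.1221 0.1475] open 0.0453 F [-0.4  0.5 -0.2] t 38.38
grip [0.5717 0.123  0.1471] open 0.0119 F [-0.1  3.7  0. ] t 38.99
lifted [0.5362 0.1301 0.1682] open 0.0115 F [ 1.9  8.1 -8.3] t 41.49
19.998832046985626 [1.58459858 0.30422179 0.73020008]
```

View pics/s2.png

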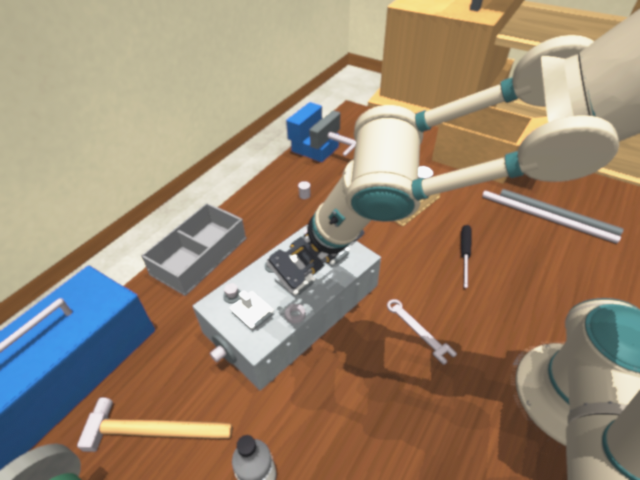

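The side view shows the gripper tilted over the middle cap (about 300,265), with cap 1 shut at (250,308). I'll check the angle of the cap from the wrist camera.

```bash
python3 - <<'E'
from h import *
import cv2
cv2.imwrite("pics/w3.png",vision.snapshot("wrist")[:,:,::-1]); vision.snapshot("top")
for c in("wrist","top","side"):
  for n in("cap_2_tab","cap_1_tab","cap_3_tab","bearing","tin_a"):
    for d in models.mark_of(n,c)[:3]: print(c,n,np.round(d["at"],3),round(d["score"],2))
st("now")
E
```

```text
wrist cap_2_tab [0.536 0.13  0.172] 0.81
wrist cap_1_tab [0.597 0.227 0.148] 0.83
wrist cap_3_tab [0.552 0.014 0.151] 0.65
wrist bearing [0.512 0.188 0.102] 0.76
top cap_2_tab [0.537 0.131 0.166] 0.83
top cap_2_tab [ 0.768 -0.212  0.   ] 0.69
top cap_1_tab [0.594 0.229 0.147] 0.92
top bearing [0.513 0.191 0.097] 0.35
top tin_a [ 0.507 -0.296  0.005] 0.98
top tin_a [ 0.575 -0.393  0.007] 0.93
top tin_a [ 0.487 -0.375  0.003] 0.67
side cap_2_tab [0.536 0.128 0.171] 0.76
side cap_1_tab [0.591 0.228 0.149] 0.78
side bearing [0.513 0.189 0.1  ] 0.73
now [0.5363 0.13   0.1682] open 0.0118 F [ 1.2  9.1 -7.4] t 42.39
```

View pics/w3.png

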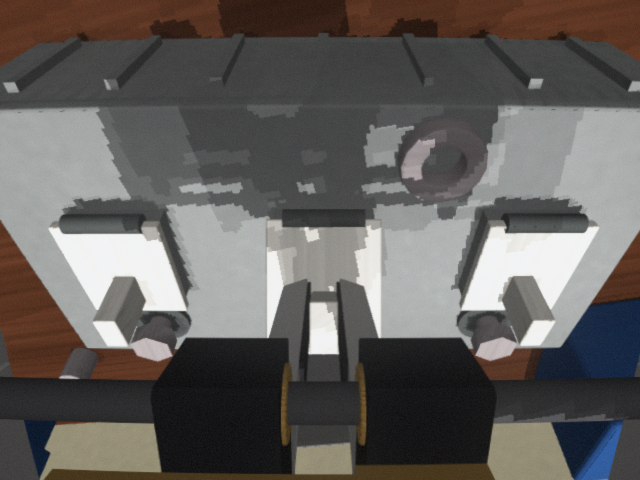

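The wrist picture shows the middle cap raised between the fingers (about 323,290), caps 1 and 3 shut, and the bearing untouched at (445,160). The tab's position matches an opening of about 0.73 rad.

```bash
python3 -c "
from plant import r
print(r.sign_off())"
```

```text
the job is handed in; nothing more can be done
None
```

I handed the job in with both tins upright in separate crate cells, the three bolts tapped left to right, the middle bolt found loose (it sank about 5.5 mm), and the gripper holding the middle cap open at about 0.73 rad (42°); the hand-in call gave no verdict.

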